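# Load the carrier tray with the ignition job's parts and hold it up level

## Robot

A 6-joint arm with a two-finger parallel gripper is mounted at the origin on the work surface. World frame = base frame: x ahead of the robot, y to its left, z up, the work surface at z = 0. Lengths are in m, angles in rad, forces in N, time in s.
With the tool pointing down it reaches from about 0.375 to 0.9 m from the base axis. Payload 3.1 kg.
Tool frame: the origin (TCP) lies between the finger pads; the fingertips stand 14 mm ahead of it and the grasp point (between the pads) lies 5 mm behind it (robot.finger_overhang is the distance from the TCP to the fingertips, in m); z points along the fingers, y is the line along which they close (so a half turn about z gives the same grasp; the last joint's range is limited). The gripper opens to 87 mm and grips with 3 to 60 N. Pads are 19 mm wide; open, the fingers measure 117 mm over their backs; the gripper's body (75 mm by 190 mm) begins 51 mm behind the grasp point.
Start: joints at [-1.3, 0.527, 1.433, -0, 1.181, -0.178], TCP at [0.271, -0.563, 0.237] pointing down, gripper open.
Joint ranges: [-3.08, 3.08], [-0.75, 2.2], [0.22, 2.44], [-1.43, 4.57], [0, 2.65], [-2.85, 2.85]. Speed limits (rad/s): [2.79, 2.79, 3.14, 3.14, 3.14, 3.14].

## Interface

Orientations are given as a unit quaternion [x, y, z, w].
In Python, from rig import monitor, cams, workorder, robot gives the robot as it stands.
- The arm moves only by the tool send_rows, never from a script. Its argument "moves" is one flat list of numbers, 7 for each row, row after row: the opening, from 0 (shut) to 1 (fully open), then the shift along the world's x, y, z in cm, then the turn, a rotation vector about the world's x, y, z in rad. A call has 1 to 5 rows; each row is the pose to reach, as a shift and turn from the pose commanded when the call began; what a row does not reach only later rows make up. A row lasts 1/12 s, in which the tool goes at most 41.7 mm and 7.16 degrees, less where a joint would pass 70% of its speed; a pose out of reach is approached as far as the arm can. A call with a gripper value outside its range is refused whole. The fingers move at their own pace and stop on an object; "grip_force" is the grip in N (left out, the last holds). Time passes only in rows, so rows that repeat a pose let the fingers close. It gives the time, the measured TCP pose, the force, the opening and the grip force at its end, in the units of the state.
- monitor.get_obs(): the state, without advancing time (a new reading comes with each control period).
- cams.camera(name): name is "side" or "top"; returns a dict with "pixels" (384x512x3 uint8, blue, green, red), "range_z" (384x512 float32, m along the optical axis (not along the pixel's ray), 0 where there is no reading), "fovy" (degrees; the focal length in pixels is half the picture's height over the tangent of half this angle, whatever the lens; pixels are square), "cx", "cy" (the principal point, pixels), "rvec" (rotation vector, rad) and "tvec" (3), from world to camera coordinates, as OpenCV has them. Camera axes: x right, y down, z forward; pixel columns grow to the right and rows downward; lengths in m; the calibration is good to about 2 mm. A picture is of the moment at which its call begins.
- workorder.hand_in(): hands the job in; it is judged then, once.
The state is a dict: "time": time; "q": joint angles; "joint_velocities": joint speeds; "joint_torque": joint torques, N m; "position": TCP position; "tool_rot": TCP orientation; "ft_force": force on the tool from outside, world axes, zero at the start; "moment": the same for the moment, N m; "grip_width": finger opening in m; "grip_force": force on a finger pad.
Only numpy, scipy, OpenCV 4.12 (cv2) and the standard library are available. Lean on these libraries where they do the work, as an engineer would, in place of code of your own. Each camera call takes 0.05 s, during which the arm holds its last target. There are 200 camera calls.

## Task

Put the black ignition module, the chrome torque adapter and the steel key gauge one after another into the carrier tray where it stands, setting each down inside it rather than dropping it. Then take the tray by the middle of its handle, lift it straight up until it is clear of the bench by 10 to 20 cm and finish while still holding it there, level and steady, with all three parts in it. Never let the tray tip noticeably, and leave everything else on the bench where it is.

Things in the scene. Friction and masses are not known exactly. Their poses are not given: they have to be found in the camera images.
- tray: open aluminium carrier tray, outside 240 (its x) x 180 (its y) x 30 high, floor and walls 3 thick, about 0.4 kg. Origin: centre of the underside; z up. A thin 4 thick, 27 high divider along y at x = 0 halves it into two compartments, each 115 in x by 174 in y. Two posts stand at x = 0, y = -45 and +45 and carry a rubber handle bar along y over the middle. Rests on the bench. Empty at the start; all sizes in mm
- tray_handle (a point): centre of the tray's handle bar, 69 above the tray's underside. The bar is 14 wide (tray x), 100 long (tray y), 22 tall (58 to 80 above the underside), flat sided; it is rigid with the tray, so gripped firmly across its 14 width at the middle it keeps the tray level; all sizes in mm
- module: black plastic ignition module, a block 56 (x) x 36 (y) x 24 high, with ribs and a connector face rising to 30 on top and a low mounting tab 5 thick at each x end (76 long overall), about 0.12 kg. Lies flat; origin: centre of the underside, z up. Grip across its 36 width; all sizes in mm
- adapter: chrome torque adapter, a round body 34 diameter standing upright, straight sided from 0 to 38, then a 26 diameter neck to 48 and a 12.7 square drive to 60 high; about 0.2 kg. Origin: centre of the underside, z up along its axis; all sizes in mm
- gauge: bright steel crankshaft key gauge, a stepped bar 81 (x) x 18 (y), three equal steps 10, 13 and 16 high rising towards +x, about 0.09 kg. Lies flat; origin: centre of the underside, z up. Grip across its 18 width; all sizes in mm
- bowl: bystander: blue aluminium carburetor float bowl, open, 64 diameter, 40 high; origin: centre of the underside; all sizes in mm
- socket: bystander: bayonet lamp socket, 50 square white base with a brass tube 32 diameter, 48 high overall; origin: centre of the underside; all sizes in mm
- wrench: bystander: steel wrench 140 long lying on the bench along its x; origin at its underside; all sizes in mm
- driver: bystander: screwdriver with black handle, 170 long, lying along its x; origin at its underside; all sizes in mm
- carton: bystander: small cardboard carton 60 x 80 x 50 high; origin: centre of the underside; all sizes in mm
- jar: bystander: jar 60 diameter, 70 high; origin: centre of the underside; all sizes in mm
- can: bystander: can 60 diameter, 150 high; origin: centre of the underside; all sizes in mm
Things that resemble listed ones, but are neither listed nor needed, are in the scene too. Leave any green or purple look-alike of the module alone. What is shaped like the gauge but yellow is not meant.

How it is judged:
On the way, in this order (a step that is already met when the one before it is completed fails the run):
1. all three parts lie inside the tray, let go, while the tray still stands on the bench (x of module in the frame of tray between -0.117 and 0.117 m and y of module in the frame of tray between -0.087 and 0.087 m and z of module in the frame of tray between -0.005 and 0.035 m and x of adapter in the frame of tray between -0.117 and 0.117 m and y of adapter in the frame of tray between -0.087 and 0.087 m and z of adapter in the frame of tray between -0.005 and 0.035 m and x of gauge in the frame of tray between -0.117 and 0.117 m and y of gauge in the frame of tray between -0.087 and 0.087 m and z of gauge in the frame of tray between -0.005 and 0.035 m and contact force between the fingers and module below 0.05 N and contact force between the fingers and adapter below 0.05 N and contact force between the fingers and gauge below 0.05 N and height (world z) of tray below 0.012 m), for 0.2 s.
2. the loaded tray is off the bench, held by its handle (height (world z) of tray above 0.08 m and distance between the grasp point and tray_handle below 0.045 m and contact force between the fingers and tray above 2 N), for 0.2 s.
At the end, for the whole second after the job is handed in: Gripper holds the tray within 45 mm of the handle bar's centre (over 2 N), underside 80 to 350 mm up, under 350 mm from its start, tilt under 0.12 rad, under 30 mm/s and 0.15 rad/s, touching no bench or bystander; all three parts inside (origins under 35 mm above its underside), untouched (all of step 2 and x of module in the frame of tray between -0.117 and 0.117 m and y of module in the frame of tray between -0.087 and 0.087 m and z of module in the frame of tray between -0.005 and 0.035 m and x of adapter in the frame of tray between -0.117 and 0.117 m and y of adapter in the frame of tray between -0.087 and 0.087 m and z of adapter in the frame of tray between -0.005 and 0.035 m and x of gauge in the frame of tray between -0.117 and 0.117 m and y of gauge in the frame of tray between -0.087 and 0.087 m and z of gauge in the frame of tray between -0.005 and 0.035 m and contact force between the fingers and module below 0.05 N and contact force between the fingers and adapter below 0.05 N and contact force between the fingers and gauge below 0.05 N and height (world z) of tray below 0.35 m and distance of tray from where it was at the start of the episode below 0.35 m and angle between tray's own z axis and vertical below 0.12 rad and linear speed of tray below 0.03 m/s and angular speed of tray below 0.15 rad/s and contact force between tray and table below 0.05 N and contact force between tray and bowl below 0.05 N and contact force between tray and socket below 0.05 N and contact force between tray and wrench below 0.05 N and contact force between tray and driver below 0.05 N and contact force between tray and carton below 0.05 N and contact force between tray and jar below 0.05 N and contact force between tray and can below 0.05 N); the arm keeps its last pose, push and grip.
It fails at once if the tray tips by more than 17 degrees (angle between tray's own z axis and vertical above 0.3 rad).
It fails at once if a part is dropped (falls free, faster than 0.9 m/s: more than 4 cm) ((contact force between the fingers and module below 0.01 N and linear speed of module above 0.9 m/s) or (contact force between the fingers and adapter below 0.01 N and linear speed of adapter above 0.9 m/s) or (contact force between the fingers and gauge below 0.01 N and linear speed of gauge above 0.9 m/s)).
It fails at once if the tray is shoved more than 60 mm before it is lifted (distance of tray from where it was at the start of the episode above 0.06 m and height (world z) of tray below 0.012 m).
It fails at once if a bystander is moved more than 30 mm (distance of any of bowl, socket, wrench, driver, carton, jar, can from where it was at the start of the episode above 0.03 m).
It also fails if it takes over 72 s, if anything falls off the work surface, if the arm or the gripper's body presses on something with over 40 N, if the wrist force passes 120 N, or if a joint passes its speed limit or range.

## Working session

There is one attempt and no reset: what is moved stays moved. The work goes in short steps, Python scripts to look and compute and a tool call to move; the robot and the scene stay as the last step left them, time stands still between calls to the robot, and variables do not carry over. Pictures are saved under pics/ and viewed, at most 10 in all, crops included, and the job is handed in when it is done.

Besides the shell and the picture viewer there is one more tool, called after "Call:" as name(argument=value, ...) on one line, values as JSON. send_rows: Moves the arm, as the interface text tells. Its arguments: {"type":"object","properties":{"moves":{"type":"array","items":{"type":"number"}},"grip_force":{"type":"number"}},"required":["moves"]}

```bash
mkdir -p pics; ls; cat > h.py <<'E'
import numpy as np, cv2
from rig import monitor, cams, workorder, robot
def shot(n):
    c=cams.camera(n); R=cv2.Rodrigues(np.array(c["rvec"],float))[0]; t=np.array(c["tvec"],float).ravel()
    f=192/np.tan(np.radians(c["fovy"])/2); z=c["range_z"].astype(float)
    v,u=np.mgrid[:384,:512]
    P=np.stack([(u-c["cx"])/f*z,(v-c["cy"])/f*z,z],-1)
    W=(P-t)@R; W[z==0]=np.nan
    return c["pixels"],W
E
python3 - <<'E'
from h import *
for n in("top","side"):
    p,W=shot(n); cv2.imwrite(f"pics/{n}0.png",cv2.resize(p,(800,600),interpolation=cv2.INTER_CUBIC)); np.savez(f"{n}0.npz",p=p,W=W)
print(monitor.get_obs())
E
```

```text
pics
{'time': 0.1, 'q': array([-1.30047423e+00,  5.28353883e-01,  1.43372629e+00,  1.68135291e-05,
        1.18138609e+00, -1.78508989e-01]), 'joint_velocities': array([ 0.00109879, -0.00267566, -0.00354421,  0.00208191,  0.00250741,
       -0.0001823 ]), 'joint_torque': array([ 8.40072084e-05, -4.40984666e+01, -1.77149999e+01,  6.34676311e-02,
        5.33199264e-02, -3.70152702e-05]), 'position': array([ 0.27105791, -0.5624957 ,  0.23569655]), 'tool_rot': array([ 9.74924621e-01,  2.22533381e-01, -3.52239415e-05, -9.36169372e-04]), 'ft_force': array([-0.37949032, -0.26062714, -0.53816897]), 'moment': array([-0.04410588,  0.0246521 ,  0.00043154]), 'grip_force': 0.0, 'grip_width': 0.08695830985245241}
```

View pics/top0.png

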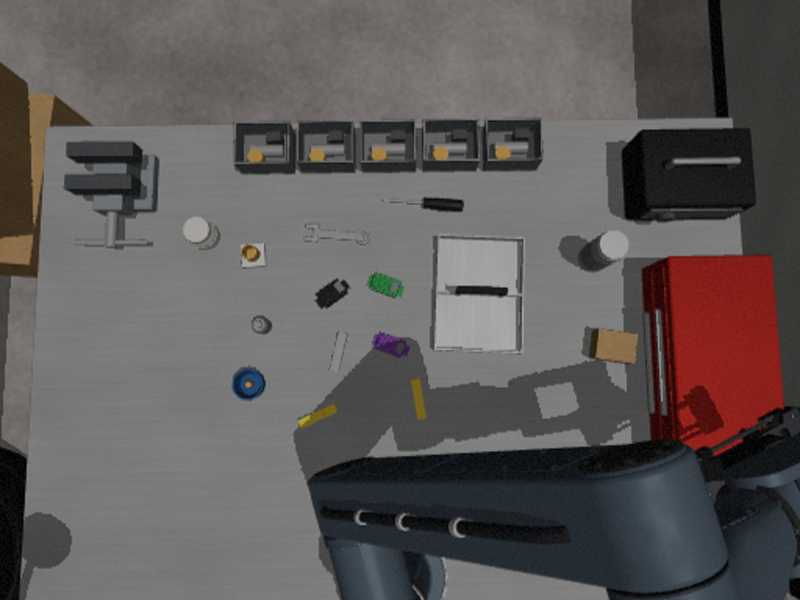

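View pics/side0.png

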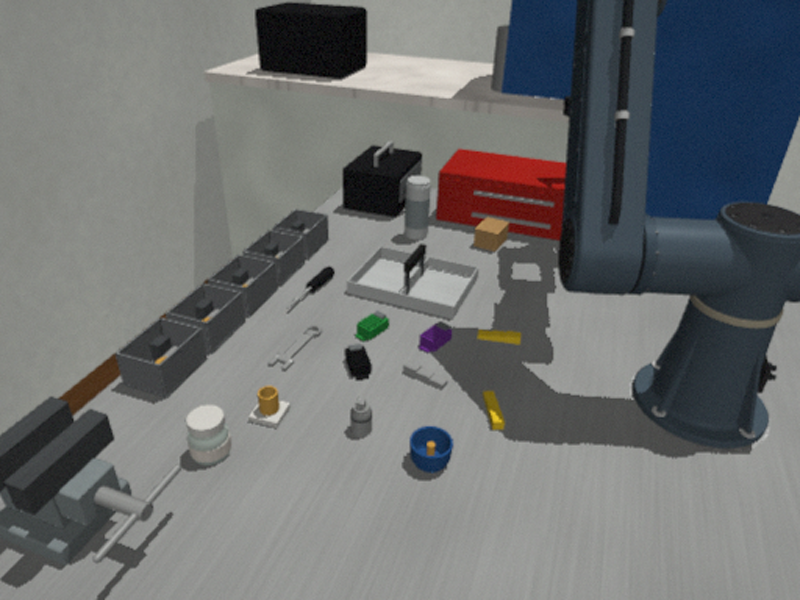

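Top view (800x600 pixels): tray at (478,294), handle along the image's horizontal. Module candidates are black (332,292), green (386,285) and purple (391,344). The black one fits. Gauge candidates are bright steel (339,350) and yellow (317,416) and (419,398). The steel one fits. The adapter is the chrome round at (261,324). Next: a confirming crop, plus measurements.

```bash
python3 - <<'E'
from h import *
d=np.load("top0.npz"); p,W=d["p"],d["W"]
cv2.imwrite("pics/crop1.png",cv2.resize(p[140:260,140:340],(800,480),interpolation=cv2.INTER_CUBIC))
def ob(name,u,v,r,zlo=0.006,zhi=0.2):
    u,v=int(u/1.5625),int(v/1.5625); s=np.zeros(W.shape[:2],bool); s[v-r:v+r+1,u-r:u+r+1]=1
    m=(s&(W[...,2]>zlo)&(W[...,2]<zhi)).astype(np.uint8)
    n,l,st,ce=cv2.connectedComponentsWithStats(m); i=1+np.argmax(st[1:,4]); Q=W[l==i]
    rc=cv2.minAreaRect((Q[:,:2]*1000).astype(np.float32))
    e,ev=np.linalg.eigh(np.cov(Q[:,:2].T)); a=ev[:,1]
    print(name,len(Q),"mean",Q.mean(0).round(4),"rect",np.round(rc[0],1),np.round(rc[1],1),round(rc[2],1),"pca",np.degrees(np.arctan2(a[1],a[0])).round(1),"zmax",Q[:,2].max().round(3))
    return Q
ob("module",332,292,16); ob("adapter",261,324,12); g=ob("gauge",339,350,17,0.005)
ob("tray",478,294,50); ob("handle",478,291,30,0.05)
ob("wrench",336,236,28,0.003);ob("driver",430,204,35);ob("bowl",249,383,14);ob("socket",253,254,12);ob("purple",391,344,13);ob("green",386,285,13);ob("carton",613,345,20)
ob("can",605,248,22)
# gauge height vs long axis
c=g.mean(0);e,ev=np.linalg.eigh(np.cov(g[:,:2].T));a=ev[:,1];s=(g-c)[:,:2]@a
for lo in np.arange(-.04,.04,.02): print(a.round(2),lo.round(2),np.median(g[(s>=lo)&(s<lo+.02),2]).round(4))
print("bench z",W[300//1,100][2], np.nanmedian(W[200:230,100:140,2]))
E
```

```text
module 217 mean [0.5702 0.1226 0.0241] rect [569.7 125.6] [37.3 68. ] 36.8 pca 125.4 zmax 0.037
adapter 113 mean [0.5042 0.2625 0.0422] rect [505.  265.6] [32.  32.8] 0.3 pca 132.0 zmax 0.066
gauge 149 mean [0.4503 0.1091 0.0128] rect [450.4 111.5] [25.9 80.5] 79.2 pca 165.7 zmax 0.023
tray 742 mean [ 0.5792 -0.1918  0.035 ] rect [ 570.5 -183.1] [183.  246.2] 87.1 pca -178.1 zmax 0.085
handle 168 mean [ 0.5664 -0.1828  0.0777] rect [ 567.3 -183.6] [99.1 14.4] 87.1 pca 86.7 zmax 0.085
wrench 288 mean [0.6988 0.1212 0.0072] rect [692.  118.9] [144.5  68.5] 72.9 pca 84.9 zmax 0.016
driver 440 mean [ 0.8471 -0.128   0.0401] rect [ 856.4 -127.5] [ 47.5 114.2] 1.5 pca 91.7 zmax 0.075
bowl 257 mean [0.3861 0.2935 0.0247] rect [385.4 292.9] [70.5 62.8] 86.7 pca 91.7 zmax 0.045
socket 233 mean [0.6542 0.2871 0.0208] rect [655.5 288.9] [51.2 53.4] 4.6 pca 132.9 zmax 0.055
purple 200 mean [ 4.623e-01 -4.000e-04  2.520e-02] rect [462.4  -2.7] [61.3 37.1] 69.3 pca 66.5 zmax 0.036
green 211 mean [0.5869 0.0115 0.0242] rect [588.7  13.1] [70.1 36.1] 70.0 pca 68.2 zmax 0.035
carton 579 mean [ 0.454  -0.4482  0.0458] rect [ 454.5 -453.2] [82.8 61. ] 81.3 pca 80.2 zmax 0.056
can 586 mean [ 0.6349 -0.4145  0.115 ] rect [ 642.4 -450. ] [ 58.6 113.6] 5.7 pca 104.9 zmax 0.157
[-0.97  0.25] -0.04 0.0166
[-0.97  0.25] -0.02 0.0133
[-0.97  0.25] 0.0 0.0116
[-0.97  0.25] 0.02 0.0095
bench z 0.003514462703000242 0.0002356968716750423
```

View pics/crop1.png

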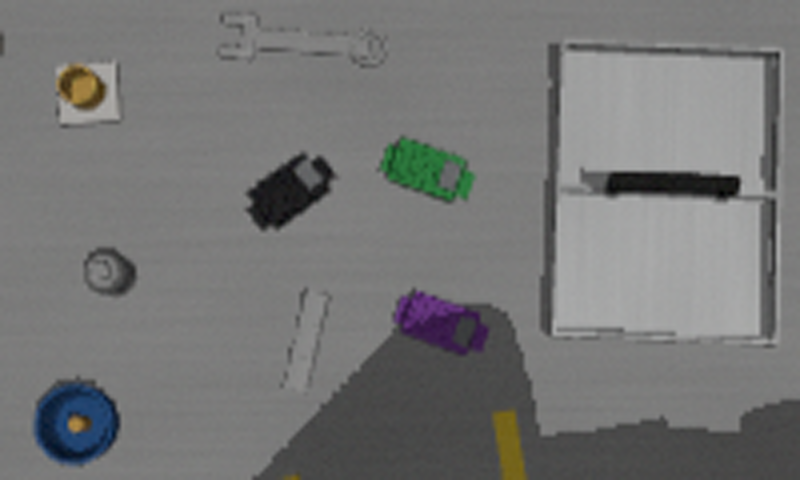

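The crop confirms the black module (290,190), chrome adapter (108,271) and steel gauge (306,340). The tray is at (0.569,-0.183) with its x along world x (about -3°), and all sizes match. First I travel to above the module, turning the closing axis to 36°.

Call:
send_rows(moves=[0.8,1.5,3.43,0,0,0,0.0873,0.8,3,6.86,0,0,0,0.1745,0.8,4.5,10.29,0,0,0,0.2618,0.8,6,13.72,0,0,0,0.349,0.8,7.5,17.15,0,0,0,0.4363], grip_force=25)

```text
time: 0.52
position: [0.3463, -0.3897, 0.2361]
tool_rot: [0.903, 0.43, 0.0, -0.001]
ft_force: [-0.2, -0.4, 0.1]
grip_width: 0.0704
grip_force: 0.0
```

Call:
send_rows(moves=[0.8,1.5,3.43,0,0,0,0.0873,0.8,3,6.86,0,0,0,0.1745,0.8,4.5,10.29,0,0,0,0.2618,0.8,6,13.72,0,0,0,0.349,0.8,7.5,17.15,0,0,0,0.4363])

```text
time: 0.93
position: [0.4214, -0.2182, 0.2364]
tool_rot: [0.788, 0.615, -0.0, -0.0]
ft_force: [1.1, -0.4, -0.3]
grip_width: 0.0698
grip_force: 0.0
```

Call:
send_rows(moves=[0.8,1.5,3.43,0,0,0,0.0873,0.8,3,6.86,0,0,0,0.1745,0.8,4.5,10.29,0,0,0,0.2618,0.8,6,13.72,0,0,0,0.349,0.8,7.5,17.15,0,0,0,0.4363])

```text
time: 1.35
position: [0.4963, -0.0466, 0.2364]
tool_rot: [0.636, 0.771, -0.0, -0.0]
ft_force: [0.4, -1.2, 0.5]
grip_width: 0.0695
grip_force: 0.0
```

Call:
send_rows(moves=[0.8,1.5,3.43,0,0,0,0.0873,0.8,3,6.86,0,0,0,0.1745,0.8,4.5,10.29,0,0,0,0.2618,0.8,6,13.72,0,0,0,0.349,0.8,7.5,17.15,0,0,0,0.4363])

```text
time: 1.77
position: [0.5713, 0.1249, 0.2361]
tool_rot: [0.454, 0.891, -0.0, -0.0]
ft_force: [0.4, -0.8, 0.4]
grip_width: 0.0698
grip_force: 0.0
```

Call:
send_rows(moves=[0.8,0,0,-4,0,0,0,0.8,0,0,-8,0,0,0,0.8,0,0,-12,0,0,0,0.8,0,0,-15,0,0,0,0.8,0,0,-17,0,0,0])

```text
time: 2.18
position: [0.5687, 0.1231, 0.0628]
tool_rot: [0.456, 0.89, -0.001, -0.003]
ft_force: [-0.5, -0.1, -0.3]
grip_width: 0.0698
grip_force: 0.0
```

Call:
send_rows(moves=[0.8,0,0,-1.5,0,0,0,0.8,0,0,-3,0,0,0,0.8,0,0,-4,0,0,0,0.8,0,0,-4.8,0,0,0,0.8,0,0,-4.8,0,0,0])

```text
time: 2.6
position: [0.5702, 0.1229, 0.017]
tool_rot: [0.456, 0.89, -0.001, -0.001]
ft_force: [0.9, 0.3, -0.0]
grip_width: 0.0693
grip_force: 0.0
```

Call:
send_rows(moves=[0.2,0,0,0,0,0,0,0.2,0,0,0,0,0,0,0.2,0,0,0,0,0,0,0.2,0,0,0,0,0,0,0.2,0,0,0,0,0,0])

```text
time: 3.02
position: [0.5716, 0.123, 0.0193]
tool_rot: [0.456, 0.89, 0.0, 0.001]
ft_force: [0.2, 0.2, -0.1]
grip_width: 0.0439
grip_force: 0.0
```

Call:
send_rows(moves=[0.2,0,0,0,0,0,0,0.2,0,0,0,0,0,0,0.2,0,0,0,0,0,0,0.2,0,0,0,0,0,0,0.2,0,0,0,0,0,0])

```text
time: 3.43
position: [0.5713, 0.1229, 0.019]
tool_rot: [0.456, 0.89, 0.0, 0.0]
ft_force: [-0.6, -0.2, 4.9]
grip_width: 0.0356
grip_force: 25.0
```

Call:
send_rows(moves=[0.2,0,0,1,0,0,0,0.2,0,0,3,0,0,0,0.2,0,0,6,0,0,0,0.2,0,0,8,0,0,0,0.2,0,0,10,0,0,0])

```text
time: 3.85
position: [0.5711, 0.123, 0.1199]
tool_rot: [0.456, 0.89, 0.0, 0.0]
ft_force: [-0.5, 0.9, -0.7]
grip_width: 0.0359
grip_force: 25.0
```

Call:
send_rows(moves=[0.2,0.6,-2.6,1,0,0,0.089,0.2,1.2,-5.3,2,0,0,0.178,0.2,1.8,-8,2,0,0,0.267,0.2,2.5,-10.7,2,0,0,0.356,0.2,3.1,-13.4,2,0,0,0.445])

```text
time: 4.27
position: [0.6023, -0.0121, 0.1391]
tool_rot: [0.246, 0.969, 0.0, 0.0]
ft_force: [2.0, 0.5, -1.0]
grip_width: 0.0358
grip_force: 25.0
```

Call:
send_rows(moves=[0.2,0.6,-2.7,0,0,0,0.089,0.2,1.2,-5.4,0,0,0,0.178,0.2,1.8,-8.1,0,0,0,0.267,0.2,2.5,-10.8,0,0,0,0.356,0.2,3.1,-13.4,0,0,0,0.445])

```text
time: 4.68
position: [0.633, -0.1464, 0.1385]
tool_rot: [0.027, 1.0, 0.0, -0.0]
ft_force: [0.5, 0.3, -1.4]
grip_width: 0.036
grip_force: 25.0
```

Call:
send_rows(moves=[0.2,0,0,-1,0,0,0,0.2,0,0,-3,0,0,0,0.2,0,0,-5.5,0,0,0,0.2,0,0,-7,0,0,0,0.2,0,0,-8,0,0,0])

```text
time: 5.1
position: [0.6314, -0.1442, 0.0562]
tool_rot: [0.029, 1.0, 0.001, -0.002]
ft_force: [0.4, 0.6, -0.7]
grip_width: 0.0358
grip_force: 25.0
```

```bash
python3 - <<'E'
from h import *
for n in("top","side"):
    p,W=shot(n); np.savez(f"{n}1.npz",p=p,W=W)
    cv2.imwrite(f"pics/{n}1.png",cv2.resize(p[120:260,240:370] if n=="top" else p[120:260,190:330],(560,560),interpolation=cv2.INTER_CUBIC))
a,b=cv2.imread("pics/top1.png"),cv2.imread("pics/side1.png"); cv2.imwrite("pics/both1.png",cv2.resize(np.hstack([a,b]),(800,400)))
o=monitor.get_obs(); print(o["position"],o["tool_rot"],o["ft_force"])
E
```

```text
[ 0.63149799 -0.14412829  0.05640712] [ 2.89324320e-02  9.99578374e-01  9.19240154e-04 -2.26812846e-03] [-0.63322748 -0.0555017  -0.86118313]
```

View pics/both1.png

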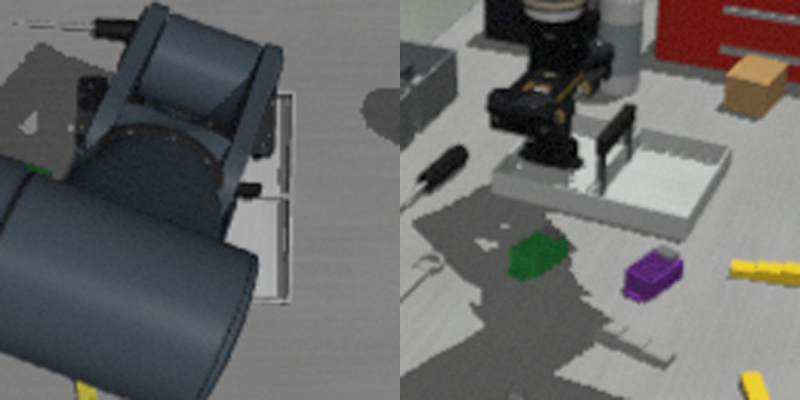

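The module hangs inside the far compartment (side crop about (545,150)), clear of the handle. I lower and release it.

Call:
send_rows(moves=[0.2,0,0,-1.2,0,0,0,0.2,0,0,-2.4,0,0,0,0.2,0,0,-3.2,0,0,0,0.2,0,0,-3.6,0,0,0,0.2,0,0,-3.6,0,0,0])

```text
time: 5.62
position: [0.633, -0.1449, 0.0223]
tool_rot: [0.029, 1.0, 0.0, -0.0]
ft_force: [0.8, -0.0, -0.9]
grip_width: 0.0356
grip_force: 25.0
```

Call:
send_rows(moves=[0.55,0,0,0,0,0,0,0.55,0,0,0,0,0,0,0.55,0,0,0,0,0,0,0.55,0,0,0,0,0,0,0.55,0,0,0,0,0,0])

```text
time: 6.03
position: [0.6333, -0.1452, 0.0228]
tool_rot: [0.029, 1.0, -0.0, 0.0]
ft_force: [0.5, -0.3, 1.2]
grip_width: 0.0473
grip_force: 0.0
```

Call:
send_rows(moves=[0.55,0,0,1,0,0,0,0.55,0,0,4,0,0,0,0.55,0,0,8,0,0,0,0.55,0,0,12,0,0,0,0.55,0,0,15,0,0,0])

```text
time: 6.45
position: [0.6341, -0.1454, 0.1766]
tool_rot: [0.029, 1.0, -0.001, 0.002]
ft_force: [0.5, -1.1, -0.0]
grip_width: 0.0475
grip_force: 0.0
```

```bash
python3 - <<'E'
from h import *
d=np.load("top0.npz");W=d["W"]; Q=W[195:222,153:182].reshape(-1,3)
for lo,hi in((.005,.034),(.034,.043),(.044,.053),(.055,.07)):
    q=Q[(Q[:,2]>lo)&(Q[:,2]<hi)]; print(lo,len(q),q.mean(0).round(4),q.min(0).round(4),q.max(0).round(4))
d=np.load("side0.npz");W=d["W"]; p=d["p"]
v0,u0=int(418/1.5625),int(361/1.5625); Q=W[v0-16:v0+16,u0-12:u0+12].reshape(-1,3)
for lo,hi in((.008,.034),(.044,.053),(.055,.07)):
    q=Q[(Q[:,2]>lo)&(Q[:,2]<hi)]; print("side",lo,len(q),q.mean(0).round(4),q.min(0).round(4),q.max(0).round(4))
v0,u0=int(374/1.5625),int(426/1.5625); Q=W[v0-11:v0+11,u0-17:u0+17].reshape(-1,3); q=Q[(Q[:,2]>.004)&(Q[:,2]<.02)]
print("gauge side",len(q),q.mean(0),cv2.minAreaRect((q[:,:2]*1000).astype(np.float32)))
E
```

```text
0.005 47 [0.5017 0.2665 0.0133] [0.4652 0.2249 0.005 ] [0.5504 0.3155 0.0335]
0.034 31 [0.5044 0.2636 0.039 ] [0.489  0.2497 0.0341] [0.521  0.282  0.0426]
0.044 36 [0.5049 0.2647 0.0477] [0.4943 0.2522 0.0441] [0.5169 0.2798 0.0515]
0.055 19 [0.5058 0.2658 0.0601] [0.4997 0.2605 0.0557] [0.5129 0.2731 0.0662]
side 0.008 111 [0.5008 0.2786 0.021 ] [0.4885 0.2628 0.0081] [0.5193 0.2859 0.0336]
side 0.044 55 [0.5035 0.2722 0.048 ] [0.4934 0.2569 0.0443] [0.518  0.2818 0.052 ]
side 0.055 29 [0.5049 0.2682 0.0596] [0.499  0.2605 0.0552] [0.5119 0.275  0.0621]
gauge side 202 [0.45131662 0.11190836 0.01177932] ((457.039306640625, 107.61715698242188), (21.894214630126953, 96.49811553955078), 75.7815933227539)
```

Call:
send_rows(moves=[0.7,-0.8,2.7,0,0,0,0,0.8,-1.7,5.4,0,0,0,0,0.8,-2.5,8.1,0,0,0,0,0.8,-3.4,11,0,0,0,0,0.8,-4.3,13.7,0,0,0,0])

```text
time: 6.87
position: [0.5896, -0.0068, 0.1736]
tool_rot: [0.029, 1.0, 0.0, 0.001]
ft_force: [0.3, 0.1, -0.2]
grip_width: 0.0679
grip_force: 0.0
```

Call:
send_rows(moves=[0.8,-0.8,2.7,0,0,0,0,0.8,-1.7,5.4,0,0,0,0,0.8,-2.5,8.1,0,0,0,0,0.8,-3.4,11,0,0,0,0,0.8,-4.3,13.7,0,0,0,0])

```text
time: 7.28
position: [0.5467, 0.1303, 0.1735]
tool_rot: [0.029, 1.0, 0.0, 0.001]
ft_force: [0.5, -1.1, 0.5]
grip_width: 0.0694
grip_force: 0.0
```

Call:
send_rows(moves=[0.8,-0.8,2.7,0,0,0,0,0.8,-1.7,5.4,0,0,0,0,0.8,-2.5,8.1,0,0,0,0,0.8,-3.4,11,0,0,0,0,0.8,-4.2,13.7,0,0,0,0])

```text
time: 7.7
position: [0.5045, 0.2674, 0.1735]
tool_rot: [0.029, 1.0, 0.0, 0.0]
ft_force: [0.1, -0.2, 0.5]
grip_width: 0.0697
grip_force: 0.0
```

Call:
send_rows(moves=[0.8,0,0,-2,0,0,0,0.8,0,0,-4,0,0,0,0.8,0,0,-6,0,0,0,0.8,0,0,-7,0,0,0,0.8,0,0,-7,0,0,0])

```text
time: 8.12
position: [0.5037, 0.2655, 0.101]
tool_rot: [0.029, 1.0, -0.001, -0.002]
ft_force: [-0.0, 0.1, -0.4]
grip_width: 0.0696
grip_force: 0.0
```

Call:
send_rows(moves=[0.8,0.1,0,-2.5,0,0,0,0.8,0.1,0,-5,0,0,0,0.8,0.1,0,-7,0,0,0,0.8,0.1,0,-8.2,0,0,0,0.8,0.1,0,-8.2,0,0,0])

```text
time: 8.53
position: [0.5054, 0.2654, 0.0192]
tool_rot: [0.029, 1.0, -0.0, -0.001]
ft_force: [-0.2, -0.2, -0.5]
grip_width: 0.0694
grip_force: 0.0
```

Call:
send_rows(moves=[0.2,0,0,0,0,0,0,0.2,0,0,0,0,0,0,0.2,0,0,0,0,0,0,0.2,0,0,0,0,0,0,0.2,0,0,0,0,0,0], grip_force=30)

```text
time: 8.95
position: [0.5068, 0.2661, 0.0215]
tool_rot: [0.029, 1.0, 0.0, 0.001]
ft_force: [0.2, -0.4, -0.7]
grip_width: 0.0441
grip_force: 0.0
```

Call:
send_rows(moves=[0.2,0,0,0,0,0,0,0.2,0,0,0,0,0,0,0.2,0,0,0,0,0,0,0.2,0,0,0,0,0,0,0.2,0,0,0,0,0,0])

```text
time: 9.37
position: [0.5064, 0.266, 0.021]
tool_rot: [0.029, 1.0, 0.0, 0.0]
ft_force: [-0.3, -0.2, 5.8]
grip_width: 0.0332
grip_force: 30.0
```

Call:
send_rows(moves=[0.2,0,0,1,0,0,0,0.2,0,0,3,0,0,0,0.2,0,0,6,0,0,0,0.2,0,0,9,0,0,0,0.2,0,0,12,0,0,0])

```text
time: 9.78
position: [0.5053, 0.2657, 0.1413]
tool_rot: [0.029, 1.0, -0.0, -0.001]
ft_force: [0.7, 0.1, -0.6]
grip_width: 0.0332
grip_force: 30.0
```

Call:
send_rows(moves=[0.2,0,-3.2,0,0,0,0,0.2,0,-6.4,0,0,0,0,0.2,0,-9.6,0,0,0,0,0.2,0,-12.8,0,0,0,0,0.2,0,-15.9,0,0,0,0])

```text
time: 10.2
position: [0.5055, 0.1057, 0.1407]
tool_rot: [0.029, 1.0, -0.0, -0.0]
ft_force: [0.7, -0.5, -2.0]
grip_width: 0.033
grip_force: 30.0
```

Call:
send_rows(moves=[0.2,0,-3.2,0,0,0,0,0.2,0,-6.4,0,0,0,0,0.2,0,-9.6,0,0,0,0,0.2,0,-12.8,0,0,0,0,0.2,0,-15.9,0,0,0,0])

```text
time: 10.62
position: [0.5056, -0.0535, 0.1405]
tool_rot: [0.029, 1.0, 0.0, -0.0]
ft_force: [0.2, -0.0, -1.6]
grip_width: 0.0328
grip_force: 30.0
```

Call:
send_rows(moves=[0.2,0,-3.2,0,0,0,0,0.2,0,-6.4,0,0,0,0,0.2,0,-9.6,0,0,0,0,0.2,0,-12.8,0,0,0,0,0.2,0.1,-15.8,0,0,0,0])

```text
time: 11.03
position: [0.5064, -0.2116, 0.1405]
tool_rot: [0.029, 1.0, 0.0, -0.0]
ft_force: [-0.1, -0.2, -1.5]
grip_width: 0.0333
grip_force: 30.0
```

Call:
send_rows(moves=[0.2,0,0,-2,0,0,0,0.2,0,0,-4,0,0,0,0.2,0,0,-6,0,0,0,0.2,0,0,-7,0,0,0,0.2,0,0,-8,0,0,0])

```text
time: 11.45
position: [0.5066, -0.2097, 0.0595]
tool_rot: [0.029, 1.0, 0.001, -0.001]
ft_force: [0.9, 0.6, -1.6]
grip_width: 0.0333
grip_force: 30.0
```

Call:
send_rows(moves=[0.2,0,0,-1.5,0,0,0,0.2,0,0,-2.5,0,0,0,0.2,0,0,-3.2,0,0,0,0.2,0,0,-3.6,0,0,0,0.2,0,0,-3.6,0,0,0])

```text
time: 11.87
position: [0.5073, -0.2099, 0.0245]
tool_rot: [0.029, 1.0, 0.0, -0.0]
ft_force: [0.2, -0.0, -2.2]
grip_width: 0.0332
grip_force: 30.0
```

Call:
send_rows(moves=[0.2,0,0,-0.1,0,0,0,0.6,0,0,-0.1,0,0,0,0.6,0,0,-0.1,0,0,0,0.6,0,0,-0.1,0,0,0,0.6,0,0,-0.1,0,0,0])

```text
time: 12.28
position: [0.5075, -0.2103, 0.0239]
tool_rot: [0.029, 1.0, -0.0, 0.0]
ft_force: [-0.3, 0.3, -0.2]
grip_width: 0.0495
grip_force: 0.0
```

Call:
send_rows(moves=[0.6,0,0,0.5,0,0,0,0.6,0,0,3,0,0,0,0.6,0,0,6,0,0,0,0.6,0,0,10,0,0,0,0.6,0,0,13.1,0,0,0])

```text
time: 12.7
position: [0.5073, -0.2101, 0.1569]
tool_rot: [0.029, 1.0, -0.0, 0.0]
ft_force: [0.4, -0.2, 0.6]
grip_width: 0.0521
grip_force: 0.0
```

Call:
send_rows(moves=[0.6,-0.6,3.2,0,0,0,-0.02,0.6,-1.2,6.4,0,0,0,-0.04,0.6,-1.8,9.6,0,0,0,-0.06,0.6,-2.3,12.8,0,0,0,-0.07,0.6,-2.8,16,0,0,0,-0.09])

```text
time: 13.12
position: [0.4786, -0.0488, 0.1552]
tool_rot: [0.074, 0.997, -0.0, 0.0]
ft_force: [0.9, 0.3, -0.6]
grip_width: 0.052
grip_force: 0.0
```

Call:
send_rows(moves=[0.6,-0.6,3.2,0,0,0,-0.02,0.6,-1.2,6.4,0,0,0,-0.04,0.6,-1.8,9.6,0,0,0,-0.06,0.6,-2.3,12.8,0,0,0,-0.07,0.6,-2.8,16,0,0,0,-0.09])

```text
time: 13.53
position: [0.4506, 0.1114, 0.155]
tool_rot: [0.119, 0.993, 0.0, 0.0]
ft_force: [0.1, 0.1, -0.4]
grip_width: 0.0526
grip_force: 0.0
```

```bash
python3 - <<'E'
from h import *
p,W=shot("side"); cv2.imwrite("pics/s2.png",cv2.resize(p[120:300,170:350],(600,600),interpolation=cv2.INTER_CUBIC))
p,W=shot("top"); cv2.imwrite("pics/t2.png",cv2.resize(p,(800,600)))
print(monitor.get_obs()["position"])
E
```

```text
[0.44933988 0.11358964 0.15493437]
```

View pics/s2.png

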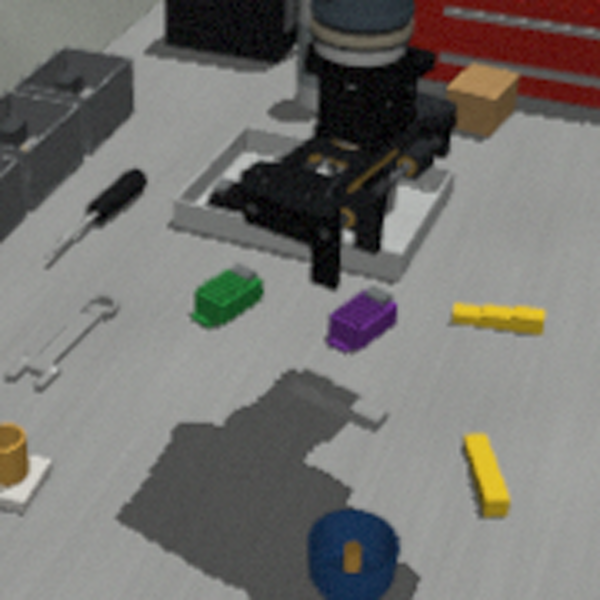

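The gauge lies untouched at crop (340,400) beneath the gripper. I descend and grip.

Call:
send_rows(moves=[0.6,0,0,-3,0,0,0,0.6,0,0,-6,0,0,0,0.6,0,0,-8,0,0,0,0.6,0,0,-9,0,0,0,0.6,0,0,-10,0,0,0])

```text
time: 14.05
position: [0.4511, 0.1092, 0.0536]
tool_rot: [0.119, 0.993, -0.0, -0.001]
ft_force: [0.2, -0.3, -0.9]
grip_width: 0.0523
grip_force: 0.0
```

Call:
send_rows(moves=[0.6,0,0,-1,0,0,0,0.6,0,0,-2,0,0,0,0.6,0,0,-3,0,0,0,0.6,0,0,-3.7,0,0,0,0.6,0,0,-3.7,0,0,0])

```text
time: 14.47
position: [0.4507, 0.1096, 0.0164]
tool_rot: [0.119, 0.993, -0.0, -0.001]
ft_force: [0.3, 0.3, -0.2]
grip_width: 0.0523
grip_force: 0.0
```

Call:
send_rows(moves=[0.05,0,0,0,0,0,0,0.05,0,0,0,0,0,0,0.05,0,0,0,0,0,0,0.05,0,0,0,0,0,0,0.05,0,0,0,0,0,0], grip_force=25)

```text
time: 14.88
position: [0.4515, 0.11, 0.018]
tool_rot: [0.118, 0.993, 0.0, 0.0]
ft_force: [-0.4, -0.5, -0.3]
grip_width: 0.0267
grip_force: 0.0
```

Call:
send_rows(moves=[0.05,0,0,0,0,0,0,0.05,0,0,0,0,0,0,0.05,0,0,0,0,0,0,0.05,0,0,0,0,0,0,0.05,0,0,0,0,0,0])

```text
time: 15.3
position: [0.4513, 0.1099, 0.0178]
tool_rot: [0.119, 0.993, 0.0, 0.0]
ft_force: [-0.5, -0.6, 5.3]
grip_width: 0.0181
grip_force: 25.0
```

Call:
send_rows(moves=[0.05,0,0,1,0,0,0,0.05,0,0,3,0,0,0,0.05,0,0,6,0,0,0,0.05,0,0,9,0,0,0,0.05,0,0,12,0,0,0])

```text
time: 15.72
position: [0.4504, 0.1099, 0.1389]
tool_rot: [0.119, 0.993, -0.0, -0.001]
ft_force: [0.2, -0.5, -1.1]
grip_width: 0.0174
grip_force: 25.0
```

Call:
send_rows(moves=[0.05,1.8,-3.2,0,0,0,0.02,0.05,3.6,-6.4,0,0,0,0.04,0.05,5.4,-9.6,0,0,0,0.06,0.05,7.2,-12.8,0,0,0,0.07,0.05,9,-15.9,0,0,0,0.09])

```text
time: 16.13
position: [0.5414, -0.0506, 0.1381]
tool_rot: [0.073, 0.997, 0.0, -0.0]
ft_force: [0.3, 0.4, -0.6]
grip_width: 0.0177
grip_force: 25.0
```

Call:
send_rows(moves=[0.05,1.8,-3.2,0,0,0,0.02,0.05,3.6,-6.4,0,0,0,0.04,0.05,5.4,-9.6,0,0,0,0.06,0.05,7.2,-12.8,0,0,0,0.07,0.05,8.9,-15.8,0,0,0,0.09])

```text
time: 16.55
position: [0.6304, -0.2088, 0.1377]
tool_rot: [0.029, 1.0, 0.0, -0.0]
ft_force: [0.4, -0.3, -0.8]
grip_width: 0.0176
grip_force: 25.0
```

Call:
send_rows(moves=[0.05,0,0,-2,0,0,0,0.05,0,0,-4,0,0,0,0.05,0,0,-6,0,0,0,0.05,0,0,-7,0,0,0,0.05,0,0,-8,0,0,0])

```text
time: 16.97
position: [0.6293, -0.2066, 0.0564]
tool_rot: [0.029, 1.0, 0.001, -0.001]
ft_force: [-0.5, 0.5, -0.3]
grip_width: 0.0178
grip_force: 25.0
```

Call:
send_rows(moves=[0.05,0,0,-1.5,0,0,0,0.05,0,0,-2.5,0,0,0,0.05,0,0,-3.2,0,0,0,0.05,0,0,-3.6,0,0,0,0.05,0,0,-3.6,0,0,0])

```text
time: 17.38
position: [0.6303, -0.207, 0.0215]
tool_rot: [0.029, 1.0, 0.0, -0.0]
ft_force: [-1.0, 0.4, -1.0]
grip_width: 0.0177
grip_force: 25.0
```

Call:
send_rows(moves=[0.4,0,0,0,0,0,0,0.4,0,0,0,0,0,0,0.4,0,0,0,0,0,0,0.4,0,0,0,0,0,0,0.4,0,0,0,0,0,0])

```text
time: 17.8
position: [0.6304, -0.2072, 0.022]
tool_rot: [0.029, 1.0, -0.0, 0.0]
ft_force: [-0.0, -0.8, -0.7]
grip_width: 0.0339
grip_force: 0.0
```

Call:
send_rows(moves=[0.4,0,0,0.5,0,0,0,0.4,0,0,3,0,0,0,0.4,0,0,6,0,0,0,0.4,0,0,10,0,0,0,0.4,0,0,14,0,0,0])

```text
time: 18.22
position: [0.6294, -0.2067, 0.1624]
tool_rot: [0.029, 1.0, 0.001, -0.001]
ft_force: [-0.4, 0.2, 0.3]
grip_width: 0.0346
grip_force: 0.0
```

Call:
send_rows(moves=[0.4,-2,4,1,0,0,0,0.4,-4,8,2,0,0,0,0.4,-6,12,3,0,0,0,0.4,-8,15,4,0,0,0,0.4,-10,18,4,0,0,0])

```text
time: 18.63
position: [0.5317, -0.028, 0.2036]
tool_rot: [0.029, 1.0, -0.0, 0.002]
ft_force: [0.8, -0.1, 0.1]
grip_width: 0.0347
grip_force: 0.0
```

```bash
python3 - <<'E'
from h import *
p,W=shot("side"); a=cv2.resize(p[150:215,210:315],(760,470),interpolation=cv2.INTER_CUBIC); np.savez("side3.npz",p=p,W=W)
cv2.imwrite("pics/s3.png",a)
p,W=shot("top"); cv2.imwrite("pics/t3.png",cv2.resize(p[140:240,260:360],(600,600),interpolation=cv2.INTER_CUBIC)); np.savez("top3.npz",p=p,W=W)
o=monitor.get_obs();print(o["position"],o["q"])
Q=W[140:240,265:350].reshape(-1,3); h=Q[(Q[:,2]>.06)&(Q[:,2]<.09)&(Q[:,0]<.6)&(Q[:,0]>.53)]
print(len(h),h.mean(0),cv2.minAreaRect((h[:,:2]*1000).astype(np.float32)))
E
```

```text
[ 0.52611936 -0.02376492  0.20215559] [-2.58274000e-01  4.44608326e-01  1.71118380e+00  1.64220178e-03
  9.91711767e-01 -1.77696122e+00]
165 [ 0.56651207 -0.18382642  0.07804403] ((567.5720825195312, -183.58901977539062), (98.5083999633789, 15.11354923248291), 86.97138977050781)
```

View pics/t3.png

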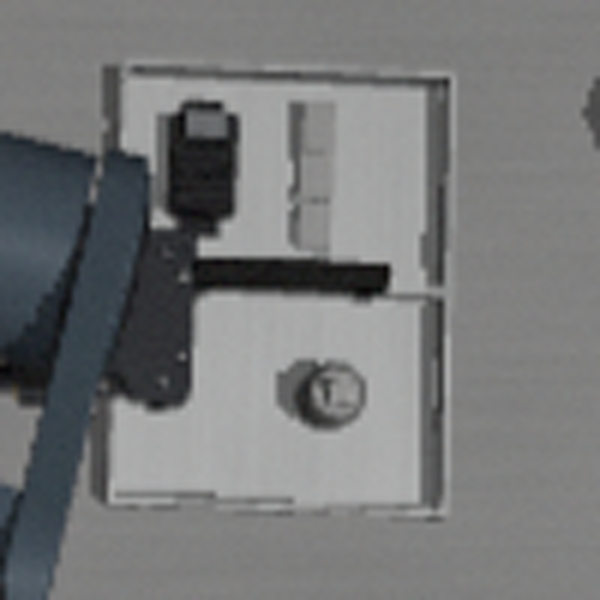

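View pics/s3.png

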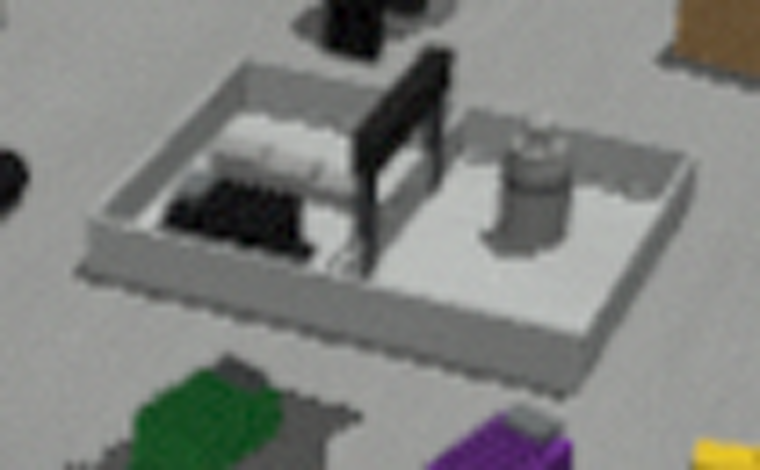

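All three parts lie flat in the tray. In the top crop the module is at (205,165), the gauge at (313,175) and the adapter at (335,392). The tray is unmoved and the handle is at (0.5675,-0.1836). I now turn and take the handle.

Call:
send_rows(moves=[0.6,0.2,-1,0,0,0,-0.1047,0.6,0.5,-2,0,0,0,-0.2094,0.6,0.8,-3,0,0,0,-0.3142,0.6,1,-4,0,0,0,-0.4189,0.6,1.2,-5.2,0,0,0,-0.5236])

```text
time: 19.15
position: [0.5439, -0.0817, 0.2018]
tool_rot: [0.289, 0.957, -0.0, 0.0]
ft_force: [-0.9, -0.5, 0.5]
grip_width: 0.0513
grip_force: 0.0
```

Call:
send_rows(moves=[0.6,0.2,-1,0,0,0,-0.1047,0.6,0.5,-2,0,0,0,-0.2094,0.6,0.8,-3,0,0,0,-0.3142,0.6,1,-4,0,0,0,-0.4189,0.6,1.2,-5.2,0,0,0,-0.5236])

```text
time: 19.57
position: [0.5558, -0.1339, 0.2017]
tool_rot: [0.527, 0.85, -0.0, 0.0]
ft_force: [0.4, -0.6, 0.8]
grip_width: 0.0521
grip_force: 0.0
```

Call:
send_rows(moves=[0.6,0.2,-1,0,0,0,-0.1047,0.6,0.5,-2,0,0,0,-0.2094,0.6,0.8,-3,0,0,0,-0.3142,0.6,1,-4,0,0,0,-0.4189,0.6,1.2,-5.2,0,0,0,-0.5236])

```text
time: 19.98
position: [0.5677, -0.1859, 0.2017]
tool_rot: [0.729, 0.685, 0.0, 0.0]
ft_force: [0.6, -0.3, 1.0]
grip_width: 0.052
grip_force: 0.0
```

Call:
send_rows(moves=[0.6,0,0,-2,0,0,0,0.6,0,0,-4,0,0,0,0.6,0,0,-5,0,0,0,0.6,0,0,-6,0,0,0,0.6,0,0,-6,0,0,0])

```text
time: 20.4
position: [0.5664, -0.1846, 0.1395]
tool_rot: [0.727, 0.686, -0.001, -0.002]
ft_force: [-1.5, -0.1, 0.5]
grip_width: 0.0524
grip_force: 0.0
```

Call:
send_rows(moves=[0.6,0.05,0.1,-2.5,0,0,0,0.6,0.05,0.1,-5,0,0,0,0.6,0.05,0.1,-6.5,0,0,0,0.6,0.05,0.1,-7.7,0,0,0,0.6,0.05,0.1,-7.7,0,0,0])

```text
time: 20.82
position: [0.5671, -0.1835, 0.0627]
tool_rot: [0.727, 0.687, -0.001, -0.002]
ft_force: [0.9, 0.5, -0.7]
grip_width: 0.0524
grip_force: 0.0
```

Call:
send_rows(moves=[0,0,0,0,0,0,0,0,0,0,0,0,0,0,0,0,0,0,0,0,0,0,0,0,0,0,0,0,0,0,0,0,0,0,0], grip_force=55)

```text
time: 21.23
position: [0.5685, -0.1843, 0.0654]
tool_rot: [0.727, 0.686, 0.0, 0.001]
ft_force: [-0.5, -0.6, -0.1]
grip_width: 0.0266
grip_force: 0.0
```

Call:
send_rows(moves=[0,0,0,0,0,0,0,0,0,0,0,0,0,0,0,0,0,0,0,0,0,0,0,0,0,0,0,0,0,0,0,0,0,0,0])

```text
time: 21.65
position: [0.5673, -0.1839, 0.0648]
tool_rot: [0.727, 0.687, -0.0, -0.0]
ft_force: [-3.4, 0.7, 5.1]
grip_width: 0.0134
grip_force: 55.0
```

Gripped firmly. I lift gently: 2 cm and check, then up to 15 cm.

Call:
send_rows(moves=[0,0,0,0.2,0,0,0,0,0,0,0.6,0,0,0,0,0,0,1.1,0,0,0,0,0,0,1.6,0,0,0,0,0,0,2,0,0,0])

```text
time: 22.07
position: [0.5679, -0.1838, 0.0844]
tool_rot: [0.727, 0.686, 0.0, -0.0]
ft_force: [-0.2, -0.3, -7.8]
grip_width: 0.0133
grip_force: 55.0
```

Call:
send_rows(moves=[0,0,0,0.6,0,0,0,0,0,0,1.4,0,0,0,0,0,0,2.4,0,0,0,0,0,0,3.4,0,0,0,0,0,0,4.4,0,0,0])

```text
time: 22.48
position: [0.5681, -0.184, 0.1298]
tool_rot: [0.727, 0.686, 0.0, 0.0]
ft_force: [-0.5, -0.3, -7.9]
grip_width: 0.0137
grip_force: 55.0
```

Call:
send_rows(moves=[0,0,0,1,0,0,0,0,0,0,2,0,0,0,0,0,0,3,0,0,0,0,0,0,4,0,0,0,0,0,0,5,0,0,0])

```text
time: 22.9
position: [0.5678, -0.1839, 0.1795]
tool_rot: [0.727, 0.686, -0.0, -0.0]
ft_force: [0.0, 0.3, -8.5]
grip_width: 0.0134
grip_force: 55.0
```

Call:
send_rows(moves=[0,0,0,1,0,0,0,0,0,0,1.8,0,0,0,0,0,0,2.5,0,0,0,0,0,0,2.9,0,0,0,0,0,0,3,0,0,0])

```text
time: 23.32
position: [0.5683, -0.1842, 0.2094]
tool_rot: [0.727, 0.686, 0.0, 0.001]
ft_force: [0.2, -0.2, -8.5]
grip_width: 0.0136
grip_force: 55.0
```

Call:
send_rows(moves=[0,0,0,0,0,0,0,0,0,0,0,0,0,0,0,0,0,0,0,0,0,0,0,0,0,0,0,0,0,0,0,0,0,0,0])

```text
time: 23.73
position: [0.5678, -0.1839, 0.208]
tool_rot: [0.727, 0.686, -0.0, -0.0]
ft_force: [0.2, -0.0, -8.0]
grip_width: 0.0134
grip_force: 55.0
```

```bash
python3 - <<'E'
from h import *
p,W=shot("side"); cv2.imwrite("pics/s4.png",cv2.resize(p[90:230,190:330],(600,600),interpolation=cv2.INTER_CUBIC))
o=monitor.get_obs();print(o["position"],o["ft_force"],o["moment"],o["grip_force"],o["grip_width"],abs(o["joint_velocities"]).max())
E
```

```text
[ 0.56783003 -0.18390602  0.20805224] [ 0.47236944 -0.66441636 -7.44440661] [ 0.01665876 -0.05520736  0.06396447] 54.99208917841315 0.01367048181869571 0.0025828997418688078
```

View pics/s4.png

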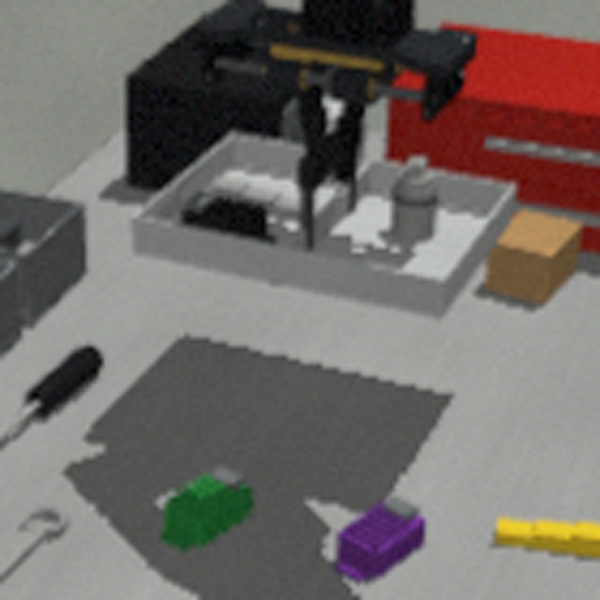

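The tray hangs level about 14 cm up, with the module (230,215), gauge (255,185) and adapter (415,200) in it. The arm is still.

```bash
python3 -c "
from rig import workorder
print(workorder.hand_in())"
```

```text
the job is handed in; nothing more can be done
None
```

The job is handed in: the module, adapter and gauge were each set down in the tray, and the arm is holding it by the middle of its handle, level and steady about 14 cm above the bench (the hand-in gave no verdict).

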